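# Unlatch a sample divider's flap and hold it on its balance point

## Task

Twist the black latch knob on the sample divider clockwise to its stop and let go, so that it springs back by itself and the flap pops ajar. Then take the flap by the bar at its top, swing it up to the upright balance point between its two chutes and keep hold of it there, still and upright: finish with the gripper holding the bar. Never let the flap go over to the far side, and leave the dish, tub and jar standing round the divider alone.

Things in the scene. Friction and masses are not known exactly. Their poses are not given: they have to be found in the camera images.
- divider: Tabletop sample divider, fixed: grey base plate 250 x 310 x 12 mm (its x -125 to 125 mm, y -200 to 110 mm), two steel chutes sloping from a ridge to its -x and +x sides. Origin on the table under the flap's hinge; x across the hinge from near to far chute, y along the hinge, z up.
- hinge (a point): Point on the flap's hinge axis (along the divider's y), midway along the flap, 80 mm above the table. Its axes are the divider's. The flap is an aluminium plate 112 mm wide, 4 mm thick, reaching 100 mm from this axis.
- bar (a point): Centre of the flap's grip bar: a round steel rod 12 mm thick, 100 mm long, parallel to the hinge and 150 mm from it. Two 8 mm arms hold it off the flap's plate, leaving an open window 80 mm wide and 44 mm deep under it, so fingers can straddle it from straight above at any lean, closing along the divider's x; it can turn between the fingers. z points from hinge to bar, y along the bar.
- flap (a joint): Lean of the flap, rad. 0: latched, leaning 0.95 from upright over the near (-x) chute; about 0.35 popped ajar, held by a sprung, damped plunger below it; 0.95 upright, its balance point; 1.9 fallen over the far chute. Top-heavy (about 0.2 kg, 0.15 N m by gravity when level), nearly no friction: off the balance point it falls to the side it leans to.
- knob_grip (a point): Grip point on the upright axis of the black latch knob, 160 mm above the table, 57 mm to -x and 150 mm to -y of the hinge point. Grip bar 11 mm thick, 46 long, on a 52 mm disc; its top is 11 mm above this point, its foot 15 mm below. It lies along this frame's x (the divider's x at rest). A steel sector below the disc, 72 mm long, turns with it and keeps the flap's pin down.
- latch_knob (a joint): Turn of the latch knob, rad: 0 at rest, growing clockwise seen from above to a hard stop at 1.1. A spring (0.04 N m at rest, 0.1 N m at the stop) turns it back to 0 when let go. The flap is freed, and pops ajar, from about 0.95.
- petri_dish: Clear dish, 68 mm across, 18 mm tall, on the table before the near chute. Bystander. Origin under its centre.
- collecting_tub: Round tub with a green-rimmed lid, 116 mm across, 56 mm tall, on the table by the divider's +y edge. Bystander. Origin under its centre.
- sample_jar: White-capped jar, 47 mm across, 56 mm tall, on the table behind the far chute. Bystander. Origin under its centre.

How it is judged:
On the way, in this order (a step that is already met when the one before it is completed fails the run):
1. the latch knob is turned to its stop (value of joint latch_knob above 1 rad), for 0.05 s.
2. the knob is let go and has sprung back, and the flap stands ajar (value of joint latch_knob below 0.1 rad and contact force between the fingers and latch_knob below 0.1 N and value of joint flap between 0.2 and 0.6 rad), for 0.2 s.
At the end, for the whole second after the job is handed in: The flap stands within 0.1 rad (6 degrees) of upright, still, held by the fingers (over 1 N of grip on it), the latch knob is back at rest and untouched, and dish, tub and jar are within 15 mm of where they stood (value of joint flap between 0.85 and 1.05 rad and velocity of joint flap between -0.05 and 0.05 rad/s and contact force between the fingers and flap above 1 N and value of joint latch_knob below 0.1 rad and contact force between the arm and latch_knob below 0.1 N and distance of each of petri_dish, collecting_tub, sample_jar from where it was at the start of the episode below 0.015 m); the arm keeps its last pose, push and grip.
It fails at once if the flap goes more than 0.3 rad past upright towards the far side (value of joint flap above 1.25 rad).
It fails at once if the petri dish is pushed away (distance of petri_dish from where it was at the start of the episode above 0.03 m).
It fails at once if the collecting tub is pushed away (distance of collecting_tub from where it was at the start of the episode above 0.03 m).
It fails at once if the sample jar is pushed away (distance of sample_jar from where it was at the start of the episode above 0.03 m).
It also fails if it takes over 51 s, if anything falls off the work surface, if the arm or the gripper's body presses on something with over 40 N, if the wrist force passes 120 N, or if a joint passes its speed limit or range.

## Robot

A 6-joint arm with a two-finger parallel gripper is mounted at the origin on a cart in front of the work surface, level with it; the furniture and walls round the work are solid. World frame = base frame: x ahead of the robot, y to its left, z up, the work surface at z = 0. Lengths are in m, angles in rad, forces in N, time in s.
With the tool pointing down it reaches from about 0.325 to 0.875 m from the base axis. Payload 4.4 kg.
Tool frame: the origin (TCP) lies midway between the tips of the shut fingers; the grasp point (between the pads) lies 19 mm behind it (grasp_offset is the z of the grasp point in the tool frame, in m); z points along the fingers, y is the line along which they close (so a half turn about z gives the same grasp; the last joint's range is limited). The gripper opens to 85 mm and grips with 20 to 120 N. Pads are 22 mm wide; open, the fingers measure 114 mm over their backs; the gripper's body (76 mm by 85 mm) begins 54 mm behind the grasp point. The pads swing forward as they close: fully open they stand 13 mm farther back than shut.
Start: joints at [-1.3, 0.207, 1.542, -0, 1.393, -0.15], TCP at [0.235, -0.525, 0.231] pointing down, gripper open.
Joint ranges: [-2.73, 2.73], [-0.86, 2.22], [0.23, 2.46], [-1.11, 4.25], [0.08, 2.63], [-2.82, 2.82]. Speed limits (rad/s): [2.79, 2.79, 3.14, 3.14, 3.14, 3.14].

## Interface

Orientations are given as a unit quaternion [x, y, z, w].
In Python, from bench import read_state, camera, get_calibration, sign_off, grasp_offset gives the robot as it stands.
- The arm moves only by the shell command python3 -m pendant 'ROWS' [FORCE]. ROWS is JSON, a list of rows, each a list of 5 numbers: the opening, from 0 (shut) to 1 (fully open), then the shift along the tool's x, y, z in mm, then the turn about the tool's z in rad. In form: [[grip, tx, ty, tz, roll], ...]. A call has 1 to 5 rows; each row shifts and turns the commanded pose from where the row before left it, along the tool's axes as they then stand; what a row does not reach is not made up. A row lasts 1/12 s, in which the tool goes at most 41.7 mm and 7.16 degrees, less where a joint would pass 70% of its speed; a pose out of reach is approached as far as the arm can. A call with a gripper value outside its range is refused whole. The fingers move at their own pace and stop on an object; FORCE is the grip in N (left out, the last holds). Time passes only in rows, so rows that do not move let the fingers close. It gives the time, the measured TCP pose, the force, the opening and the grip force at its end, in the units of the state.
- read_state(): the state, without advancing time (a new reading comes with each control period).
- camera(name): name is "side" or "top" or "wrist"; returns (picture, depth): 420x560x3 uint8, red, green, blue; 420x560 float32, m along the optical axis (not along the pixel's ray), 0 where there is no reading.
- get_calibration(name): a dict with "camera_matrix" (3x3 intrinsics, pixels), "rvec" (rotation vector, rad) and "tvec" (3), from world to camera coordinates, as OpenCV has them. Camera axes: x right, y down, z forward; pixel columns grow to the right and rows downward; lengths in m; the calibration is good to about 2 mm. A picture is of the moment at which its call begins: read the wrist's pose just before it. get_calibration takes no time and is no camera call; for the wrist camera it gives the pose at the moment of the call.
- sign_off(): hands the job in; it is judged then, once.
The state is a dict: "t": time; "q": joint angles; "joint_vel": joint speeds; "joint_efforts": joint torques, N m; "ee_pos": TCP position; "orientation": TCP orientation; "wrist_force": force on the tool from outside, world axes, zero at the start; "wrist_torque": the same for the moment, N m; "grip_width": finger opening in m; "gripper_force": force on a finger pad.
Only numpy, scipy, OpenCV 4.12 (cv2) and the standard library are available. Lean on these libraries where they do the work, as an engineer would, in place of code of your own. Each camera call takes 0.05 s, during which the arm holds its last target. There are 200 camera calls.

## Working session

There is one attempt and no reset: what is moved stays moved. The work goes in short steps, Python scripts to look and compute and a shell command to move; the robot and the scene stay as the last step left them, time stands still between calls to the robot, and variables do not carry over. Pictures are saved under pics/ and viewed, at most 10 in all, crops included, and the job is handed in when it is done.

```bash
ls; mkdir -p pics; python3 - <<'E'
from bench import *
import cv2,numpy as np
s=read_state();print(s,grasp_offset)
for n in("top","side"):
    p,d=camera(n);cv2.imwrite(f"pics/{n}0.png",p[:,:,::-1]);np.save(f"{n}0.npy",d)
    c=get_calibration(n);print(n,c)
E
```

```text
pics
{'t': 0.0, 'q': array([-1.29949734e+00,  2.07452667e-01,  1.54296451e+00, -2.43304657e-05,
        1.39349141e+00, -1.50498456e-01]), 'joint_vel': array([-0.00061293, -0.00118078, -0.00134133, -0.00084019,  0.00014092,
       -0.00049973]), 'joint_efforts': array([-2.03081421e-03, -3.83043230e+01, -2.91596442e+01, -2.91544966e-04,
        1.06022562e-02, -2.56864503e-06]), 'ee_pos': array([ 0.235183  , -0.52387036,  0.23010221]), 'orientation': array([ 9.77842065e-01,  2.09340764e-01, -8.18491912e-05, -1.15513283e-03]), 'wrist_force': array([-0.91140832,  0.4811837 , -0.14160397]), 'wrist_torque': array([-0.01654692,  0.01883358, -0.00488899]), 'gripper_force': 0.0, 'grip_width': 0.08538546766272972} -0.0187
top {'camera_matrix': array([[497.10609191,   0.        , 280.00585683],
       [  0.        , 497.10609191, 214.25888201],
       [  0.        ,   0.        ,   1.        ]]), 'rvec': array([ 2.12944876, -2.16527312,  0.13780299]), 'tvec': array([0.12569918, 0.60815002, 1.12007991])}
side {'camera_matrix': array([[448.40918183,   0.        , 274.06194674],
       [  0.        , 448.40918183, 206.35296736],
       [  0.        ,   0.        ,   1.        ]]), 'rvec': array([ 0.48550444, -2.71029702,  1.23361838]), 'tvec': array([0.61983131, 0.1853001 , 0.84249066])}
```

View pics/top0.png

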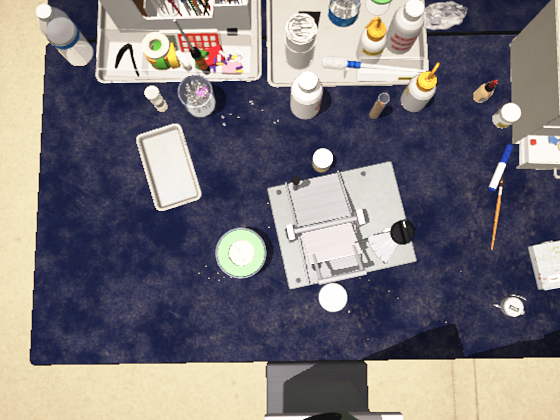

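View pics/side0.png

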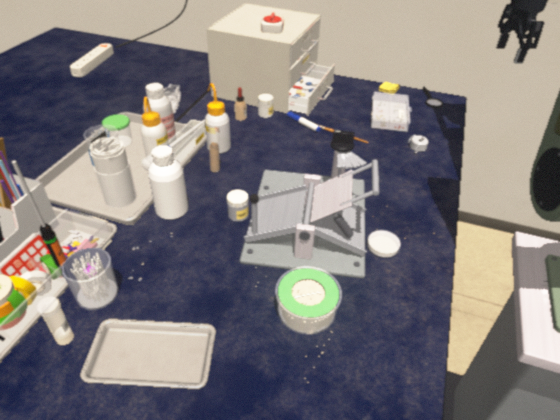

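The top view shows the divider plate with corners near (268,186), (390,163), (415,265) and (290,288). The knob is at (401,232), the flap bar near (335,272), the dish at (333,297), the tub at (241,253) and the jar at (322,160). The side view confirms the flap is latched, leaning towards the robot.

```bash
cat > h.py <<'E'
import numpy as np,cv2
from bench import *
def cast(uv,c,z):
    R=cv2.Rodrigues(c["rvec"])[0];o=-R.T@np.ravel(c["tvec"])
    p=cv2.undistortPoints(np.float64(uv).reshape(-1,1,2),c["camera_matrix"],None)[:,0]
    d=np.c_[p,np.ones(len(p))]@R
    return o+d*((z-o[2])/d[:,2])[:,None]
def cloud(d,c):
    R=cv2.Rodrigues(c["rvec"])[0];v,u=np.indices(d.shape);K=c["camera_matrix"]
    P=np.stack([(u-K[0,2])*d/K[0,0],(v-K[1,2])*d/K[1,1],d],-1)
    return (P-np.ravel(c["tvec"]))@R
E
python3 - <<'E'
from h import *
p=cv2.imread("pics/top0.png");d=np.load("top0.npy");c=get_calibration("top");W=cloud(d,c)
sat=p.max(2).astype(int)-p.min(2)
m=np.zeros(d.shape,bool);m[150:300,262:425]=1
pl=m&(abs(W[...,2]-.012)<.006)&(sat<25)&(p.min(2)>80)
n,l,st,ce=cv2.connectedComponentsWithStats(pl.astype(np.uint8))
pts=np.argwhere(pl)[:,::-1]
X=cast(pts,c,.012)
r=cv2.minAreaRect(np.float32(X[:,:2]*1000));print("plate",r,cv2.boxPoints(r))
k=np.zeros(d.shape,bool);k[212:252,380:420]=1
kb=k&(p.max(2)<60)&(W[...,2]>.12)
(a,b),rad=cv2.minEnclosingCircle(np.argwhere(kb)[:,::-1].astype(np.float32));print(a,b,rad,cast([[a,b]],c,.15), np.percentile(W[kb][:,2],[5,50,95]),W[kb].mean(0))
# points of flap: high
hb=m&(W[...,2]>.13)&~k
print(cv2.minAreaRect(np.float32(W[hb][:,:2]*1000)),W[hb].mean(0),W[hb][:,2].max())
E
```

```text
plate ((569.5078125, -33.698577880859375), (310.66143798828125, 308.6121520996094), 11.454103469848633) [[ 386.62805   86.68834]
 [ 447.9132  -215.77754]
 [ 752.3876  -154.0855 ]
 [ 691.1024   148.38039]]
402.5 232.0 12.175895690917969 [[ 0.5532679  -0.14217921  0.15      ]] [0.13992881 0.14530472 0.17152704] [ 0.55207184 -0.14035234  0.15625095]
((553.823486328125, -15.287101745605469), (222.32151794433594, 228.41529846191406), 83.62151336669922) [4.88661208e-01 2.15571626e-04 2.62316164e-01] 1.1931793056478648
```

```bash
python3 -m pendant '[[1,34,-17,-4,0],[1,34,-17,-4,0],[1,34,-17,-4,0],[1,34,-17,-4,0],[1,34,-17,-4,0]]' 40; python3 -m pendant '[[1,34,-17,-4,0],[1,34,-17,-4,0],[1,34,-17,-4,0],[1,34,-17,-4,0],[1,34,-17,0,0]]'; python3 -m pendant '[[1,34,-17,0,0],[1,34,-17,0,0],[1,0,0,0,0.11],[1,0,0,0,0.11],[1,0,0,0,0]]'
python3 - <<'E'
from h import *
s=read_state();print(s["ee_pos"],s["orientation"],s["q"])
c=get_calibration("wrist");p,d=camera("wrist");cv2.imwrite("pics/w1.png",p[:,:,::-1]);np.save("w1.npy",d)
import pickle;pickle.dump(c,open("w1.pkl","wb"))
E
```

```text
t: 0.52
ee_pos: [0.3562, -0.3757, 0.2509]
orientation: [0.978, 0.209, -0.0, -0.001]
wrist_force: [0.7, -0.3, -0.4]
grip_width: 0.0849
gripper_force: 0.0
t: 0.93
ee_pos: [0.4771, -0.2287, 0.2679]
orientation: [0.978, 0.209, 0.0, 0.0]
wrist_force: [-0.0, -1.4, -0.2]
grip_width: 0.085
gripper_force: 0.0
t: 1.35
ee_pos: [0.5242, -0.1703, 0.2665]
orientation: [0.995, 0.101, -0.001, -0.0]
wrist_force: [-0.1, -0.9, -0.6]
grip_width: 0.0853
gripper_force: 0.0
[ 0.52421693 -0.17028796  0.26653344] [ 9.94895894e-01  1.00904084e-01 -6.39065097e-04 -3.43190357e-04] [-4.71058618e-01  1.31147386e-01  1.55558355e+00 -1.15700393e-04
  1.45630793e+00  8.97598753e-01]
```

View pics/w1.png

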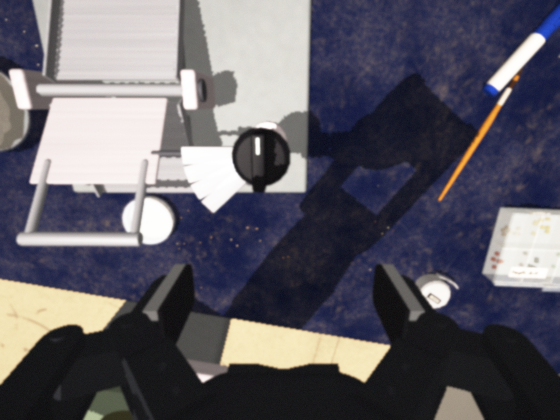

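The wrist view shows the knob disc at about (261,157), with its grip bar vertical in the image. So the tool is aligned, with the fingers closing along image x. The flap bar runs from (20,240) to (140,240), and the hinge rod is at row 90.

```bash
python3 - <<'E'
from h import *
import pickle
c=pickle.load(open("w1.pkl","rb"));d=np.load("w1.npy");p=cv2.imread("pics/w1.png");W=cloud(d,c)
m=np.zeros(d.shape,bool);m[120:200,225:298]=1
a=m&(W[...,2]>.13)&(W[...,2]<.2)
for nm,k,z in(("disc",a&(W[...,2]<.155),.145),("bar",a&(W[...,2]>.163),.171)):
    q=np.argwhere(k)[:,::-1].astype(np.float32);X=cast(q,c,z)
    print(nm,len(q),np.median(W[k][:,2]),cv2.minEnclosingCircle(np.float32(X[:,:2]*1000)),cv2.minAreaRect(np.float32(X[:,:2]*1000)))
e=cast([[20,240],[140,240]],c,.170);print(e,e.mean(0))
h=cast([[40,90],[185,90]],c,.085);print(h)
print(W[238:243,70:100].reshape(-1,3).mean(0),W[88:93,80:150].reshape(-1,3).mean(0),W[238:243,30:60].reshape(-1,3).mean(0))
E
```

```text
disc 1978 0.14306104924124258 ((549.0031127929688, -140.97396850585938), 32.64471435546875) ((553.643310546875, -140.8624725341797), (50.17770004272461, 59.15251159667969), 23.53717613220215)
bar 845 0.16940136110189388 ((554.9944458007812, -144.47169494628906), 22.82662582397461) ((555.081787109375, -144.8994140625), (44.803707122802734, 11.120222091674805), 11.543688774108887)
[[ 0.45079694  0.0390494   0.17      ]
 [ 0.47102324 -0.05932591  0.17      ]] [ 0.46091009 -0.01013826  0.17      ]
[[ 0.56604066  0.08018828  0.085     ]
 [ 0.59447186 -0.05841314  0.085     ]]
[ 0.46505713 -0.01732643  0.17578747] [0.58077695 0.00802884 0.08672343] [0.45748617 0.01590471 0.17417708]
```

```bash
python3 -m pendant '[[1,35,-19.5,0,0],[1,0,0,25,0],[1,0,0,30,0],[1,0,0,25,0],[1,0,0,15,0]]'; python3 -m pendant '[[1,0,0,15,0],[1,0,0,5,0],[1,0,0,0,0]]'
```

```text
t: 1.82
ee_pos: [0.5523, -0.1449, 0.1686]
orientation: [0.995, 0.102, -0.002, -0.001]
wrist_force: [-1.2, -0.6, 0.1]
grip_width: 0.0853
gripper_force: 0.0
t: 2.07
ee_pos: [0.5529, -0.1453, 0.1503]
orientation: [0.995, 0.101, -0.002, -0.001]
wrist_force: [0.7, -0.4, -0.0]
grip_width: 0.0855
gripper_force: 0.0
```

```bash
python3 -m pendant '[[1,1.5,0,0,0],[0,0,0,0,0],[0,0,0,0,0],[0,0,0,0,0],[0,0,0,0,0]]' 40; python3 -m pendant '[[0,0,0,0,0],[0,0,0,0,0],[0,0,0,0,0],[0,0,0,0,0]]'
```

```text
t: 2.48
ee_pos: [0.5565, -0.1452, 0.1532]
orientation: [0.995, 0.101, 0.001, 0.0]
wrist_force: [0.0, 0.4, 0.1]
grip_width: 0.0388
gripper_force: 0.0
t: 2.82
ee_pos: [0.5558, -0.1439, 0.1527]
orientation: [0.995, 0.101, -0.0, -0.001]
wrist_force: [-0.7, 3.8, 4.5]
grip_width: 0.0102
gripper_force: 40.8
```

```bash
python3 -m pendant '[[0,0,0,-1,0.1],[0,0,0,0,0.12],[0,0,0,0,0.12],[0,0,0,0,0.12],[0,0,0,0,0.12]]'; python3 -m pendant '[[0,0,0,0,0.12],[0,0,0,0,0.12],[0,0,0,0,0.12],[0,0,0,0,0.1],[0,0,0,0,0]]'
python3 - <<'E'
from h import *
s=read_state();print(s["q"],s["wrist_torque"],s["orientation"],2*np.arctan2(s["orientation"][1],s["orientation"][0]))
E
```

```text
t: 3.23
ee_pos: [0.5557, -0.1445, 0.1529]
orientation: [0.982, -0.189, -0.001, 0.0]
wrist_force: [-0.7, 0.7, 10.7]
grip_width: 0.0101
gripper_force: 52.0
t: 3.65
ee_pos: [0.5557, -0.1453, 0.1532]
orientation: [0.915, -0.403, -0.0, 0.001]
wrist_force: [10.9, 41.6, 37.2]
grip_width: 0.0095
gripper_force: 46.4
[-0.40518647  0.28019769  1.62016897 -0.00242635  1.2416468   1.99687722] [ 4.89243057 -2.66523136 -0.23407226] [ 9.15018381e-01 -4.03410460e-01 -1.98403235e-04  1.15010272e-03] -0.8304825976187369
```

```bash
python3 - <<'E'
from h import *
a=camera("wrist")[0];b=camera("top")[0]
b=cv2.resize(b[120:330,220:500],(560,420),interpolation=cv2.INTER_CUBIC)
cv2.imwrite("pics/2.png",np.hstack([cv2.resize(a,(400,300)),cv2.resize(b,(400,300))])[:,:,::-1])
s=read_state();print(s["wrist_force"],s["wrist_torque"],s["orientation"])
E
```

```text
[ 1.38485691 -2.84610001 -0.19553352] [-0.23862853 -0.12560613  0.1572623 ] [ 9.13369468e-01 -4.07128490e-01  1.60516601e-03  1.78110998e-04]
```

View pics/2.png

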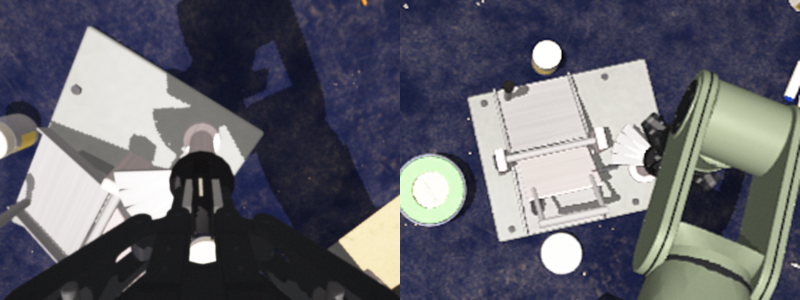

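```bash
python3 -m pendant '[[0,0,0,0,0.06],[0,0,0,0,0],[0,0,0,0,0]]'; python3 - <<'E'
from h import *
p,d=camera("top");c=get_calibration("top");W=cloud(d,c)
m=np.zeros(d.shape,bool);m[230:290,300:368]=1
h=m&(W[...,2]>.155)&(W[...,2]<.3);print(h.sum(),W[h].mean(0),W[h][:,2].max())
s=read_state();o=s["orientation"];print(s["wrist_force"],s["wrist_torque"],2*np.arctan2(o[1],o[0]),s["q"][5])
cv2.imwrite("pics/3.png",cv2.resize(p[150:310,260:440],(720,640))[:600,:,::-1])
E
```

```text
t: 4.0
ee_pos: [0.5569, -0.1459, 0.1537]
orientation: [0.901, -0.434, 0.001, -0.0]
wrist_force: [3.1, -3.4, 0.6]
grip_width: 0.0096
gripper_force: 61.6
483 [ 0.49395378 -0.00339309  0.18612837] 0.2040110015997305
[ 2.37004462 -3.01811943  0.37661744] [-0.36576706 -0.41723184  0.1371308 ] -0.8981672778104098 2.0624211216363393
```

View pics/3.png

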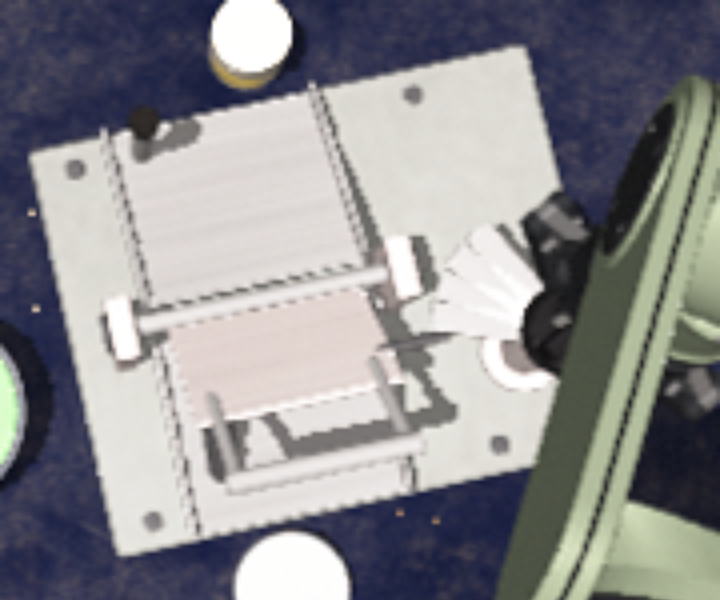

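The flap has popped ajar: the bar has risen to about 0.204 m and the sector is turned clear of the pin. I'll push a little further to the stop, then release.

```bash
python3 -m pendant '[[0,0,0,0,0.05],[0,0,0,0,0],[0,0,0,0,0]]'; python3 -c "
from h import *
s=read_state();o=s['orientation'];print(s['wrist_torque'],2*np.arctan2(o[1],o[0]))"
python3 -m pendant '[[1,0,0,0,0],[1,0,0,0,0],[1,0,0,0,0],[1,0,0,0,0],[1,0,0,0,0]]';python3 -m pendant '[[1,0,0,0,0],[1,0,0,0,0],[1,0,0,0,0],[1,0,0,0,0],[1,0,0,0,0]]'
```

```text
t: 4.3
ee_pos: [0.5568, -0.1459, 0.1537]
orientation: [0.89, -0.455, 0.001, 0.0]
wrist_force: [3.1, -4.6, 0.4]
grip_width: 0.0098
gripper_force: 62.9
[-0.56008946 -0.47125759  0.82489749] -0.945052702523411
t: 4.72
ee_pos: [0.5556, -0.1449, 0.153]
orientation: [0.89, -0.457, -0.0, 0.0]
wrist_force: [0.0, -1.0, -0.3]
grip_width: 0.0694
gripper_force: 0.0
t: 5.13
ee_pos: [0.556, -0.1451, 0.1533]
orientation: [0.89, -0.457, 0.0, -0.0]
wrist_force: [0.5, -0.3, -0.2]
grip_width: 0.0854
gripper_force: 0.0
```

```bash
python3 -m pendant '[[1,0,0,-35,0],[1,0,0,-40,0],[1,0,0,-35,0],[1,0,0,0,-0.12],[1,0,0,0,-0.12]]'; for i in 1; do python3 -m pendant '[[1,0,0,0,-0.12],[1,0,0,0,-0.12],[1,0,0,0,-0.12],[1,0,0,0,-0.12],[1,0,0,0,-0.12]]'; python3 -m pendant '[[1,0,0,0,-0.12],[1,0,0,0,-0.12],[1,0,0,0,-0.12],[1,0,0,0,-0.12],[1,0,0,0,-0.12]]';  python3 -m pendant '[[1,0,0,0,-0.12],[1,0,0,0,-0.12],[1,0,0,0,-0.12],[1,0,0,0,-0.12],[1,0,0,0,-0.12]]'; python3 -m pendant '[[1,0,0,0,-0.12],[1,0,0,0,-0.12],[1,0,0,0,-0.12],[1,0,0,0,-0.12],[1,0,0,0,-0.12]]'; done | tail -6; python3 -m pendant '[[0.7,38,-7,0,-0.08],[0.7,38,-7,0,0],[0.7,38,-7,0,0],[0.7,36,-7,0,0],[0.7,0,0,0,0]]'
python3 - <<'E'
from h import *
s=read_state();o=s["orientation"];print(s["ee_pos"],2*np.arctan2(o[1],o[0]),s["q"])
c=get_calibration("wrist");p,d=camera("wrist");cv2.imwrite("pics/w4.png",p[:,:,::-1]);np.save("w4.npy",d)
import pickle;pickle.dump(c,open("w4.pkl","wb"))
E
```

```text
t: 5.55
ee_pos: [0.558, -0.1459, 0.2676]
orientation: [0.939, -0.344, 0.004, 0.0]
wrist_force: [-0.7, 0.2, -0.2]
grip_width: 0.0854
gripper_force: 0.0
t: 7.22
ee_pos: [0.5559, -0.145, 0.2633]
orientation: [0.661, 0.751, -0.0, -0.0]
wrist_force: [0.6, -0.1, 0.1]
grip_width: 0.0853
gripper_force: 0.0
t: 7.63
ee_pos: [0.4989, 0.0026, 0.2632]
orientation: [0.63, 0.776, 0.001, -0.002]
wrist_force: [0.3, -0.4, -0.0]
grip_width: 0.0597
gripper_force: 0.0
[0.49885689 0.00261778 0.26320726] 1.7772687193518344 [-0.17035155  0.01944844  1.68204702  0.00303291  1.44241215 -0.37721573]
```

View pics/w4.png

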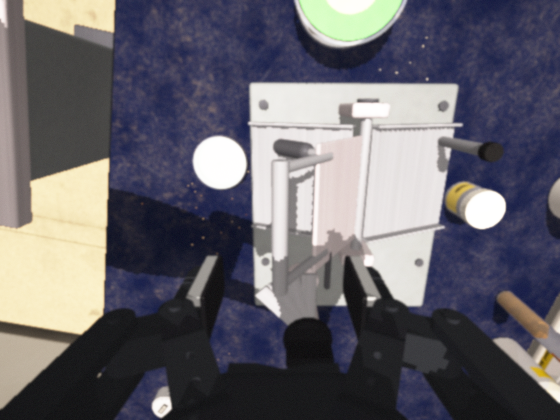

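The wrist view shows the popped flap's bar at column 280, rows 162 to 292, parallel to the pads and centred between the fingers. The knob is at (307,345), back at rest.

```bash
python3 - <<'E'
from h import *
import pickle
c=pickle.load(open("w4.pkl","rb"));d=np.load("w4.npy");W=cloud(d,c)
m=np.zeros(d.shape,bool);m[155:300,265:295]=1
h=m&(W[...,2]>.195)&(W[...,2]<.23);w=W[h];print(h.sum(),w.mean(0),np.percentile(w[:,2],98),cv2.minAreaRect(np.float32(w[:,:2]*1000)))
print(cast([[280,164],[280,290]],c,.208).mean(0))
E
```

```text
2367 [0.49566108 0.00131911 0.20656501] 0.20906804308208135 ((498.1765441894531, -2.3226661682128906), (15.927447319030762, 99.9559097290039), 11.634207725524902)
[ 0.49600129 -0.00128812  0.208     ]
```

```bash
python3 -m pendant '[[0.7,-4,-3,20,0],[0.7,0,0,25,0],[0.7,0,0,20,0],[0.7,0,0,12,0],[0.7,0,0,0,0]]' 40
```

```text
t: 8.1
ee_pos: [0.4973, -0.0077, 0.1829]
orientation: [0.633, 0.774, -0.002, -0.003]
wrist_force: [-0.7, 0.2, 0.3]
grip_width: 0.0598
gripper_force: 0.0
```

```bash
python3 -m pendant '[[0,0,0,0,0],[0,0,0,0,0],[0,0,0,0,0],[0,0,0,0,0],[0,0,0,0,0]]'; python3 -m pendant '[[0,0,0,0,0],[0,0,0,0,0],[0,0,0,0,0]]'; python3 -c "
from h import *
s=read_state();print(s['ee_pos'],s['gripper_force'],s['grip_width'],s['wrist_force'])"
```

```text
t: 8.52
ee_pos: [0.4998, -0.0076, 0.1875]
orientation: [0.633, 0.774, -0.0, 0.001]
wrist_force: [-1.4, -1.1, 2.3]
grip_width: 0.0102
gripper_force: 39.0
t: 8.77
ee_pos: [0.4994, -0.0077, 0.1872]
orientation: [0.633, 0.775, -0.0, 0.001]
wrist_force: [-2.9, -1.8, 6.1]
grip_width: 0.0107
gripper_force: 39.2
[ 0.49942292 -0.00770121  0.18721698] 39.23602759838104 0.010726869157313211 [-2.89833609 -1.80812631  6.13339963]
```

```bash
python3 -m pendant '[[0,0,7,-4.4,0],[0,0,7,-4.2,0],[0,0,6.7,-3.4,0],[0,0,6.8,-3.2,0],[0,0,0,0,0]]'; python3 -m pendant '[[0,0,7,-2.7,0],[0,0,7.1,-2.4,0],[0,0,7.2,-2,0],[0,0,7.3,-1.7,0],[0,0,0,0,0]]'
```

```text
t: 9.18
ee_pos: [0.5272, -0.002, 0.2034]
orientation: [0.633, 0.775, -0.0, 0.001]
wrist_force: [-5.1, -2.4, 8.6]
grip_width: 0.0105
gripper_force: 39.7
t: 9.6
ee_pos: [0.5556, 0.0038, 0.2109]
orientation: [0.633, 0.775, 0.0, 0.001]
wrist_force: [-2.7, -3.6, 5.0]
grip_width: 0.0106
gripper_force: 40.7
```

```bash
python3 -m pendant '[[0,0,7,-1.2,0],[0,0,7,-0.8,0],[0,0,6.5,-0.4,0],[0,0,6.5,0,0],[0,0,0,0,0]]';python3 -m pendant '[[0,0,0,0,0],[0,0,0,0,0],[0,0,0,0,0]]'
python3 - <<'E'
from h import *
s=read_state();e=s["ee_pos"];print(e,s["wrist_force"],s["gripper_force"])
c=get_calibration("side");p,d=camera("side");W=cloud(d,c);pt=p
cs,sn=np.cos(.2),np.sin(.2);X=(W[...,:2]-[.5811,.0138])
lx=X@[cs,sn];ly=X@[-sn,cs];lz=W[...,2]-.08
m=(abs(ly)<56)&(abs(ly)<.056)&(lz>.02)&(lz<.095)&(abs(lx)<.06)
print(m.sum());f=np.polyfit(lz[m],lx[m],1);print("plate lean",f,np.median(lx[m]))
big=cv2.resize(p[100:280,220:420],(800,720))[:600];cv2.imwrite("pics/5.png",big[:,:,::-1])
E
```

```text
t: 10.02
ee_pos: [0.5824, 0.0094, 0.2127]
orientation: [0.633, 0.774, 0.001, 0.001]
wrist_force: [-0.3, -3.7, 3.5]
grip_width: 0.0105
gripper_force: 41.2
t: 10.27
ee_pos: [0.581, 0.0091, 0.2127]
orientation: [0.633, 0.774, 0.0, 0.001]
wrist_force: [-0.3, -4.9, 2.7]
grip_width: 0.0105
gripper_force: 41.1
[0.58099978 0.00912429 0.21270967] [-0.2625758  -4.87993797  2.65166523] 41.08896017074585
114
plate lean [ 0.67520664 -0.05831896] -0.03715405617033509
```

View pics/5.png

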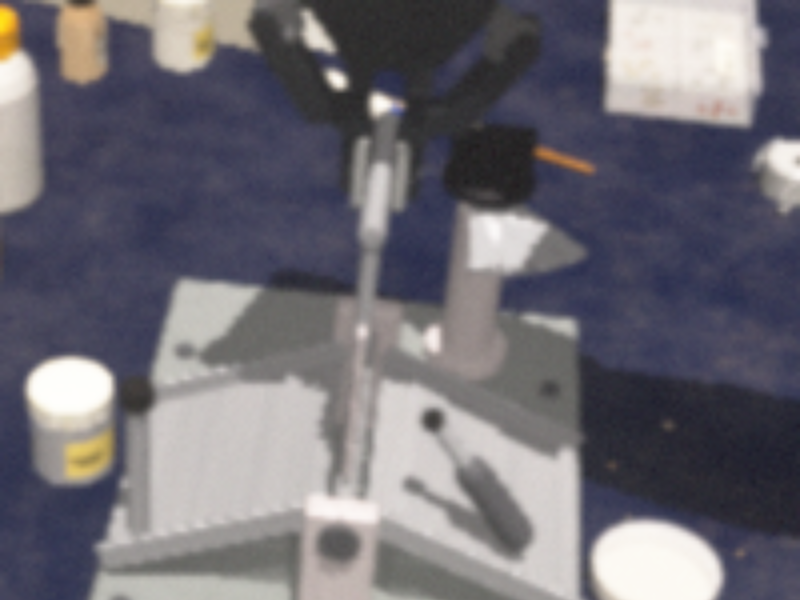

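The flap is edge-on and upright, with the bar gripped (end at crop (372,236)) and the hinge pin at crop (338,543). The knob is clear, and the dish and jar look undisturbed. I'll check the lean by casting rays.

```bash
python3 - <<'E'
from h import *
c=get_calibration("side");cs,sn=np.cos(.2),np.sin(.2)
for (u,v),z in(((372,236),.23),((338,543),.08)):
    X=cast([[220+u/4,100+v/4]],c,z)[0,:2]-[.5811,.0138];print(X@[cs,sn],X@[-sn,cs])
p,d=camera("top");c=get_calibration("top");p0=cv2.imread("pics/top0.png")[:,:,::-1]
for b in((318,282,350,315),(215,225,268,280),(310,147,335,173)):
    a=p[b[1]:b[3],b[0]:b[2]].astype(int);o=p0[b[1]:b[3],b[0]:b[2]].astype(int);print(abs(a-o).mean())
s=read_state();print(s["ee_pos"],s["joint_vel"].round(3),s["gripper_force"])
E
```

```text
-0.002556199189254981 0.05231022317253213
-0.0011282898766948218 0.09217454613370181
86.52493686868686
2.0561463693539164
62.79025641025641
[0.58090649 0.00908047 0.21274403] [ 0.001  0.001  0.002 -0.     0.    -0.001] 41.078858971595764
```

The lean is about 0.01 rad off upright. Dish and jar are at their original side-view pixels; their top-view differences come from the arm covering them.

```bash
python3 -c "
from bench import *
print(sign_off())"
```

```text
the job is handed in; nothing more can be done
None
```

I twisted the knob to its stop and released it, it sprang back and the flap popped ajar. The gripper now holds the flap by its bar about 0.01 rad from upright, dish, tub and jar look unmoved, and the job is handed in, though sign-off returned no verdict.

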